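# Close a spring-loaded gear pump and hold it shut

### The job

Pick up the loose oblong cover of the gear pump, fit it over the two dowels of the pump body so that its rounded ear lies over the body's ear, and press it down against the spring piston until the two faces meet with no gap. Finish like that, with the gripper still pressing the cover fully shut as if for a mate to start the bolts: do not let go or back off. Leave the round cover, the bearing ring, the oil bottle and the spanner where they are.

Things in the scene. Friction and masses are not known exactly. Their poses are not given: they have to be found in the camera images.
- pump_cover: Loose oblong upper half of the pump, bare aluminium, about 0.35 kg, lying boss up. Flange 130 (x) by 70 (y) by 14 mm thick; a rounded ear 32 mm wide at the +x end reaches x = 91 mm. Origin: centre of the flat underside (joint face), z up. Grip boss in the middle of the top: 44 mm along x, 36 mm along y, flat sides, z = 14 to 50 mm. Two different through holes: it fits one way round only.
- hole_big (a point): Centre of the cover's bigger hole (18 mm across) at the underside, at x = +45 mm in the cover's frame, on the ear's side.
- hole_small (a point): Centre of the cover's smaller hole (12 mm across) at the underside, at x = -45 mm in the cover's frame.
- pump_body: Open lower half of the pump, bare aluminium, fixed to the bench; same 130 by 70 mm outline and ear at +x as the cover, on a dark steel foot plate 190 by 100 by 8 mm. Origin: centre of its underside on the bench, z up. Its flat joint face is 50 mm above the bench; in the middle is a cavity with two gears and the spring piston.
- dowel_big (a point): Centre of the foot of the thicker dowel, in the joint face, at x = +45 mm in the body's frame (ear side). Steel, 16 mm thick, upright, 14 mm high above the face, the top 4 mm tapering to 10 mm.
- dowel_small (a point): Centre of the foot of the thinner dowel, in the joint face, at x = -45 mm in the body's frame. Steel, 10 mm thick, upright, 14 mm high, the top 4 mm tapering to 4 mm.
- piston (a joint): Upright spring piston, 22 mm thick, midway between the dowels. 0 = up, top 7 mm above the joint face; grows (m) as it is pressed down; 0.007 = level with the face. It pushes back with 8 N at 0 and 13.6 N at 0.007, more than the cover's weight: the cover stays 7 mm open unless pressed, and closing it takes about 10 N besides its weight.
- round_cover: Bystander: a round aluminium cover of another machine, 84 mm across, 12 mm thick with a 40 mm boss, 36 mm high in all. Origin at the centre of its underside.
- bearing: Bystander: a steel bearing ring lying flat, 58 mm across, 16 mm high. Origin at the centre of its underside.
- oil_bottle: Bystander: an upright yellow oil bottle, 60 mm across, 170 mm high. Origin at the centre of its underside.
- spanner: Bystander: a steel spanner lying flat, 180 mm long along its x. Origin under its middle.
Mind the look-alikes: they are no part of the job. What is shaped like the pump_cover but blue or pink is not meant.

How it is judged (in metres and radians):
On the way, in this order (a step that is already met when the one before it is completed fails the run):
1. the cover is lifted clear of the bench (height (world z) of pump_cover above 0.03 m and contact force between the fingers and pump_cover above 0.5 N), for 0.2 s.
2. the cover is on both dowels and pressed shut (horizontal distance between hole_big and dowel_big below 0.003 m and horizontal distance between hole_small and dowel_small below 0.003 m and z of pump_cover in the frame of dowel_big between -0.003 and 0.002 m and angle between pump_cover's own z axis and vertical below 0.035 rad and value of joint piston above 0.0045 m), for 0.3 s.
At the end, for the whole second after the job is handed in: Both holes are over their own dowels (within 3 mm), the cover is level (within 2 degrees) with its underside less than 2 mm from the joint face, the piston is pushed down by more than 4.5 mm, the cover is still, the robot is bearing on it with more than 4 N and none of the bystanders is touching it (all of step 2 and linear speed of pump_cover below 0.02 m/s and contact force between any of the fingers, the arm and pump_cover above 4 N and contact force between pump_cover and round_cover below 0.5 N and contact force between pump_cover and bearing below 0.5 N and contact force between pump_cover and oil_bottle below 0.5 N and contact force between pump_cover and spanner below 0.5 N); the arm keeps its last pose, push and grip.
It fails at once if the round cover is moved by more than 30 mm (distance of round_cover from where it was at the start of the episode above 0.03 m).
It fails at once if the bearing ring is moved by more than 30 mm (distance of bearing from where it was at the start of the episode above 0.03 m).
It fails at once if the oil bottle is moved by more than 30 mm (distance of oil_bottle from where it was at the start of the episode above 0.03 m).
It fails at once if the spanner is moved by more than 30 mm (distance of spanner from where it was at the start of the episode above 0.03 m).
It also fails if it takes over 38 s, if anything falls off the work surface, if the arm or the gripper's body presses on something with over 40 N, if the wrist force passes 120 N, or if a joint passes its speed limit or range.

### The arm

A 6-joint arm with a two-finger parallel gripper is mounted at the origin on the work surface. World frame = base frame: x ahead of the robot, y to its left, z up, the work surface at z = 0. Lengths are in m, angles in degrees, forces in N, time in s.
With the tool pointing down it reaches from about 0.4 to 0.825 m from the base axis. Payload 7 kg.
Tool frame: the origin (TCP) lies midway between the tips of the shut fingers; the grasp point (between the pads) lies 19 mm behind it; z points along the fingers, y is the line along which they close (so a half turn about z gives the same grasp; the last joint's range is limited). The gripper opens to 88 mm and grips with 3 to 60 N. Pads are 19 mm wide; open, the fingers measure 130 mm over their backs; the gripper's body (78 mm by 193 mm) begins 47 mm behind the grasp point.
Start: joints at [-49.154, 20.546, 0.682, 0, -70.136, -16.507], TCP at [0.278, -0.615, 0.227] pointing down, gripper open.
Joint ranges: [-176.03, 176.03], [-82.01, 121.73], [-58.28, 71.71], [-173.87, 95.51], [-174.79, -0.11], [-173.66, 173.66]. Speed limits (degrees/s): [136.94, 136.94, 172.46, 180, 180, 180].

### API

Orientations are given as [roll, pitch, yaw] about the fixed x, y, z axes, in that order (R = Rz(yaw) Ry(pitch) Rx(roll)).
In Python, from plant import ctrl gives the robot as it stands. The module is installed in compiled form; this text tells all that it offers.
- The arm moves only by the tool play_rows, never from a script. Its argument "commands" is a list that holds one entry, the list of rows, each a list of 7 numbers: the turn, a rotation vector about the tool's x, y, z in rad, then the shift along the tool's x, y, z in cm, then the finger opening in cm, from 0 to 8.76. In form: [[[ax, ay, az, x, y, z, grip], ...]]. A call has 1 to 8 rows; each row is the pose to reach, as a shift and turn from the pose commanded when the call began, along the tool's axes at that moment; what a row does not reach only later rows make up. A row lasts 1/12 s, in which the tool goes at most 41.7 mm and 7.16 degrees, less where a joint would pass 70% of its speed; a pose out of reach is approached as far as the arm can. A call with a gripper value outside its range is refused whole. The fingers move at their own pace and stop on an object; the grip force is fixed at half the most. Time passes only in rows, so rows that repeat a pose let the fingers close. It gives the time, the measured TCP pose, the force, the opening and the grip force at its end, in the units of the state.
- ctrl.get_obs(): the state, without advancing time (a new reading comes with each control period).
- ctrl.snapshot(name): name is "side" or "top"; returns a dict with "color" (400x640x3 uint8, red, green, blue), "camera_matrix" (3x3 intrinsics, pixels), "k1" (the pictures are not rectified: a ray, as slopes to the right and down, at radius r is drawn at 1 + k1 r^2 times it, then the intrinsics apply), "origin" and "rotation" of the camera in the world. Camera axes: x right, y down, z forward; pixel columns grow to the right and rows downward; lengths in m; the calibration is good to about 2 mm. A picture is of the moment at which its call begins. There is no depth.
- ctrl.close_job(): hands the job in; it is judged then, once.
Trained networks look in a picture, given as the dict that the camera call returned (one of the last four; its "shot" number tells which), for a name from the list of things; names that differ only in an ending like _2 or _b are one class to them, and where a whole thing is asked for, a point or a joint stands for the part that bears it (a point fixed in the world has none). Each returns a list of dicts, best first, with "conf" (0 to 1); they miss things now and then, are a little off and sometimes report something else, mostly with a low value. They report only what shows in the picture. A call takes as long as a camera call. They do not tell look-alikes from the thing itself.
- ctrl.find_in(picture, name): "bbox" ([left, top, width, height] in pixels, round what is visible of it).
The state is a dict: "clock": time; "joint_pos": joint angles; "qvel": joint speeds; "tau": joint torques, N m; "tool_pos": TCP position; "orientation": TCP orientation; "force": force on the tool from outside, world axes, zero at the start; "moment": the same for the moment, N m; "opening": finger opening in m; "gripper_force": force on a finger pad.
Only numpy, scipy, OpenCV 4.12 (cv2) and the standard library are available. Lean on these libraries where they do the work, as an engineer would, in place of code of your own. Each camera call takes 0.05 s, during which the arm holds its last target. There are 200 camera calls.

## Working session

There is one attempt and no reset: what is moved stays moved. The work goes in short steps, Python scripts to look and compute and a tool call to move; the robot and the scene stay as the last step left them, time stands still between calls to the robot, and variables do not carry over. Pictures are saved under pics/ and viewed, at most 10 in all, crops included, and the job is handed in when it is done.

Besides the shell and the picture viewer there is one more tool, called after "Call:" as name(argument=value, ...), one argument or row to a line, values as JSON. play_rows: Moves the arm, as the interface text tells. Its arguments: {"type":"object","properties":{"commands":{"type":"array","items":{"type":"array","items":{"type":"array","items":{"type":"number"}}}}},"required":["commands"]}

```bash
mkdir -p pics
python3 - <<'E'
from plant import ctrl
import cv2,pickle
for n in("top","side"):
    s=ctrl.snapshot(n); pickle.dump(s,open(n+"0.pkl","wb"))
    cv2.imwrite(f"pics/{n}0.png",s["color"][:,:,::-1])
    print(n,s["camera_matrix"].tolist(),s["k1"],s["origin"],s["rotation"])
    for o in("pump_cover","pump_body","hole_big","dowel_big","dowel_small","piston","round_cover","spanner","oil_bottle","bearing"):
        print(o,[(d["bbox"],round(d["conf"],2)) for d in ctrl.find_in(s,o)])
print(ctrl.get_obs())
E
```

```text
top [[475.71792911645116, 0.0, 318.7175425947113], [0.0, 475.71792911645116, 203.680174132595], [0.0, 0.0, 1.0]] -0.009881087070165011 [0.26343575 0.02321875 1.60365241] [-171.59451372   -0.61994397  -91.6668392 ]
pump_cover [([281.2, 170.9, 47.1, 28.0], 0.8), ([229.5, 252.4, 44.5, 33.8], 0.72), ([232.5, 185.3, 35.8, 46.3], 0.64), ([178.8, 204.8, 26.2, 47.0], 0.56), ([306.3, 218.1, 15.5, 20.1], 0.45), ([353.2, 155.9, 45.7, 59.3], 0.42)]
pump_body [([353.5, 154.9, 45.0, 62.5], 0.93)]
hole_big [([277.3, 175.1, 50.8, 24.9], 0.88), ([231.0, 187.0, 37.2, 44.0], 0.83), ([228.6, 251.1, 47.3, 39.4], 0.59)]
dowel_big [([350.5, 156.4, 46.1, 58.3], 0.58)]
dowel_small [([351.4, 154.0, 46.1, 59.8], 0.56)]
piston [([373.0, 176.5, 4.9, 6.2], 0.44)]
round_cover [([304.2, 122.2, 24.5, 24.8], 0.76)]
spanner [([411.2, 139.0, 41.1, 35.3], 0.73)]
oil_bottle [([188.9, 149.4, 22.5, 20.4], 0.59)]
bearing []
side [[480.03567716984895, 0.0, 318.62679161464047], [0.0, 480.03567716984895, 198.8306889248131], [0.0, 0.0, 1.0]] -0.09018138548329392 [-0.26502044 -0.83326509  0.7235823 ] [-119.70214182    1.29916949
[... 688 characters left out ...]
.3], 0.62)]
{'clock': 1.1, 'joint_pos': array([-4.91534929e+01,  2.05471516e+01,  6.80151624e-01, -4.31466666e-04,
       -7.01360159e+01, -1.65060408e+01]), 'qvel': array([ 0.0318348 , -0.01737115, -0.00604874,  0.03109354, -0.02083911,
        0.04138446]), 'tau': array([-2.27203845e-04, -5.82405388e+01,  2.93296355e+01,  7.00224683e+00,
        1.25753283e-02,  1.04707087e-05]), 'tool_pos': array([ 0.27816192, -0.61497781,  0.22653719]), 'orientation': array([ 1.79996993e+02, -4.67793151e-04, -1.55659680e+02]), 'force': array([-0.00063298,  0.60654225, -0.15968951]), 'moment': array([ 5.34470351e-02, -8.48496966e-05,  1.44271713e-02]), 'gripper_force': 0.0, 'opening': 0.08748746459663952}
```

```bash
ls pics
```

```text
side0.png
top0.png
```

Run:
```python
import cv2
a=cv2.imread("pics/top0.png"); cv2.imwrite("pics/tc.png",cv2.resize(a[110:310,170:460],None,fx=2.75,fy=2.75,interpolation=cv2.INTER_CUBIC))
a=cv2.imread("pics/side0.png"); cv2.imwrite("pics/sc.png",cv2.resize(a[110:290,165:495],None,fx=2.4,fy=2.4,interpolation=cv2.INTER_CUBIC))
```

```text
(no output)
```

View pics/tc.png

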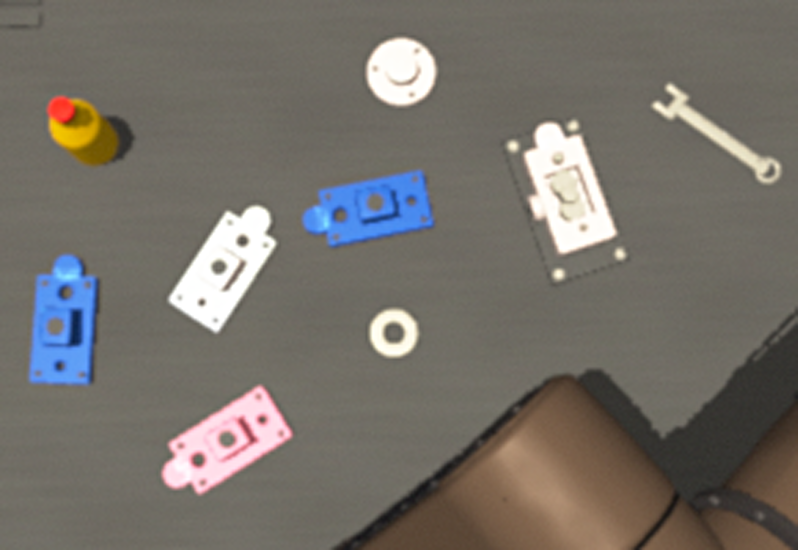

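View pics/sc.png

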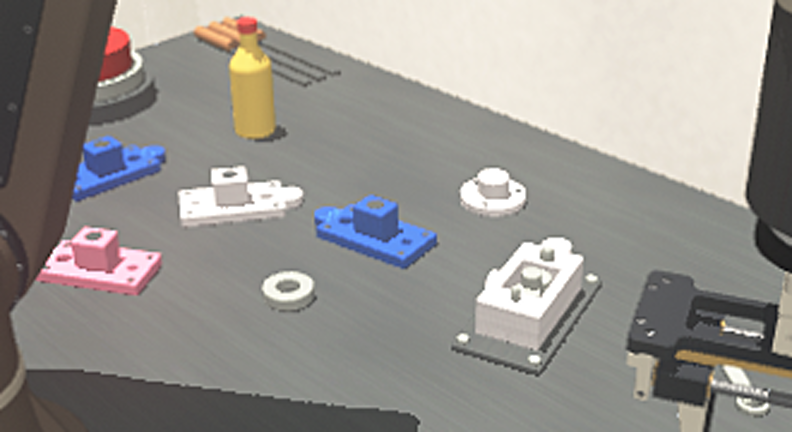

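The bare aluminium cover is the white oblong plate at about (250, 207) in the top picture. The look-alikes are blue at (307, 186), blue at (193, 228) and pink at (253, 270). Only the white plate matches the bare finish. The body is at about (376, 186), ear pointing up. Next I'll fit a 3D outline to the masks.

```bash
cat > h.py <<'E'
import numpy as np,cv2,pickle
from scipy.spatial.transform import Rotation as R
from scipy.optimize import minimize
def proj(s,P):
    C=R.from_euler('xyz',s["rotation"],degrees=True).as_matrix()
    p=(np.asarray(P)-s["origin"])@C; u=p[:,:2]/p[:,2:]
    u=u*(1+s["k1"]*(u**2).sum(1,keepdims=True)); K=s["camera_matrix"]
    return u*[K[0,0],K[1,1]]+[K[0,2],K[1,2]]
def ray(s,uv,z):   # pixel -> point at world height z
    f=lambda q:((proj(s,[[q[0],q[1],z]])[0]-uv)**2).sum()
    return minimize(f,[.5,0],method='Nelder-Mead',options=dict(xatol=1e-6,fatol=1e-6)).x
def box(x0,x1,y0,y1,z0,z1): return np.array([[x,y,z] for x in(x0,x1) for y in(y0,y1) for z in(z0,z1)])
def ear(z0,z1):
    t=np.linspace(-np.pi/2,np.pi/2,15); o=np.c_[.075+.016*np.cos(t),.016*np.sin(t)]
    o=np.r_[o,[[.06,.016],[.06,-.016]]]; return np.r_[np.c_[o,o[:,0]*0+z0],np.c_[o,o[:,0]*0+z1]]
COVER=[box(-.065,.065,-.035,.035,0,.014),ear(0,.014),box(-.022,.022,-.018,.018,.014,.05)]
BODY=[box(-.065,.065,-.035,.035,.008,.05),ear(.03,.05)]
def place(parts,x,y,yaw,z=0):
    M=R.from_euler('z',yaw,degrees=True).as_matrix(); return [p@M.T+[x,y,z] for p in parts]
S=8
def sil(s,parts,win):
    x0,y0,w,h=win; m=np.zeros((h*S,w*S),np.uint8)
    for p in parts:
        q=((proj(s,p)-[x0,y0]+.5)*S*16).astype(np.float32)
        cv2.fillConvexPoly(m,np.round(cv2.convexHull(q)).astype(np.int32),255,shift=4)
    return cv2.resize(m,(w,h),interpolation=cv2.INTER_AREA)/255.
def soft(s,win,lo=None,hi=None):
    x0,y0,w,h=win; c=s["color"][y0:y0+h,x0:x0+w].astype(float).min(2)
    lo=np.percentile(c,20) if lo is None else lo; hi=np.percentile(c,99) if hi is None else hi
    return np.clip((c-lo)/(hi-lo),0,1)
E
cat > fit.py <<'E'
from h import *
T=pickle.load(open("top0.pkl","rb"));Sd=pickle.load(open("side0.pkl","rb"))
def fit(name,parts,views,x0):
    ims=[soft(s,w) for s,w in views]
    def cost(q): return sum((abs(sil(s,place(parts,*q),w)-np.clip((m-.1)/.6,0,1))).sum() for (s,w),m in zip(views,ims))
    best=min((minimize(cost,[x0[0]+dx,x0[1],x0[2]+a],method='Nelder-Mead',options=dict(initial_simplex=np.array([x0+np.array(d) for d in([0,0,a],[.012,0,a],[0,.012,a],[0,0,a+10])]))) for dx in(0,) for a in(-8,0,8)),key=lambda r:r.fun)
    print(name,best.x.round(4),round(best.fun,1),[round(float(m.sum())) for m in ims]);return best.x
def guess(c,e,z):
    c=ray(T,np.array(c),z);e=ray(T,np.array(e),z);d=e-c
    print(c,np.hypot(*d)); return np.array([*c,np.degrees(np.arctan2(d[1],d[0]))])
f=2.75
g=guess([170+222/f,110+268/f],[170+257/f,110+218/f],.014)
b=guess([170+570/f,110+193/f],[170+548/f,110+134/f],.05)
ct=(T,(224,178,52,60)); cs=(Sd,(236,174,58,32)); bt=(T,(350,148,52,62)); bs=(Sd,(354,198,62,62))
for v,n in(([ct],"T"),([cs],"S"),([ct,cs],"TS")): c=fit("cover"+n,COVER,v,g)
for v,n in(([bt],"T"),([bs],"S"),([bt,bs],"TS")): d=fit("body"+n,BODY,v,b)
out=[]
for parts,q,views in((COVER,c,(ct,cs)),(BODY,d,(bt,bs))):
    for s,w in views:
        x,y,W,H=w;i=cv2.resize(s["color"][y:y+H,x:x+W][:,:,::-1].copy(),None,fx=6,fy=6,interpolation=cv2.INTER_CUBIC)
        m=cv2.resize(sil(s,place(parts,*q),w),(W*6,H*6)); cn,_=cv2.findContours((m>.5).astype(np.uint8),0,1); cv2.drawContours(i,cn,-1,(0,0,255),1)
        out.append(cv2.copyMakeBorder(i,0,400-i.shape[0],0,380-i.shape[1],cv2.BORDER_CONSTANT))
im=np.vstack([np.hstack(out[:2]),np.hstack(out[2:])]);cv2.imwrite("pics/fit.png",cv2.resize(im,None,fx=.75,fy=.75))
E
python3 fit.py
```

```text
[0.49119238 0.22858835] 0.07500503976115558
[ 0.56616424 -0.19754738] 0.0775263920957148
coverT [  0.49     0.2303 -33.7728] 116.2 [864]
coverS [  0.4917   0.2368 -34.4   ] 212.0 [597]
coverTS [  0.489    0.2328 -33.9707] 366.7 [864, 597]
bodyT [ 0.5698 -0.1969 17.3023] 136.0 [886]
bodyS [ 0.5697 -0.1917 17.2645] 584.7 [934]
bodyTS [ 0.5691 -0.1938 17.3752] 799.2 [886, 934]
```

View pics/fit.png

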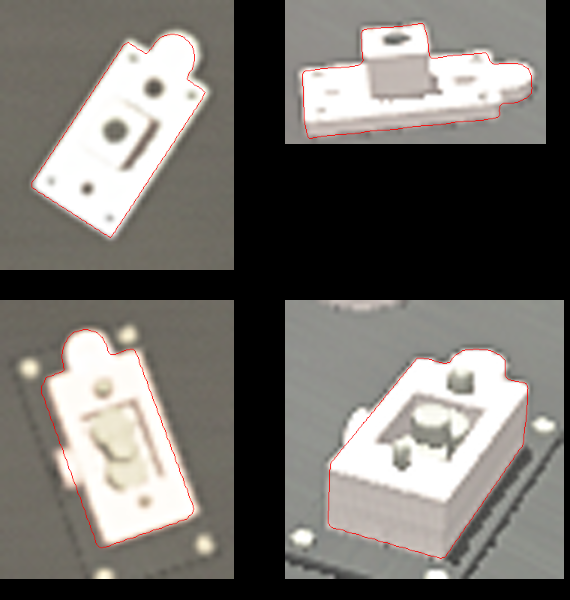

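```bash
cat > d.py <<'E'
import sys,numpy as np
from plant import ctrl
from scipy.spatial.transform import Rotation as R
def delta(p,yaw):
    o=ctrl.get_obs();A=R.from_euler('xyz',o["orientation"],degrees=True);B=R.from_euler('xyz',[180,0,yaw],degrees=True)
    print("t",round(o["clock"],2),"rotvec",(A.inv()*B).as_rotvec().round(4),"shift cm",(A.inv().apply(np.array(p)-o["tool_pos"])*100).round(2),"j",o["joint_pos"].round(1))
if __name__=="__main__": a=list(map(float,sys.argv[1:])); delta(a[:3],a[3])
E
python3 d.py .4895 .2335 .12 146.1
```

```text
t 1.1 rotvec [ 0.     -0.      1.0165] shift cm [-54.23  68.59  10.66] j [-49.2  20.5   0.7  -0.  -70.1 -16.5]
```

Call:
play_rows(
  commands=[
    [[0, 0, 1.0165, -54.23, 68.59, 10.66, 8.7], [0, 0, 1.0165, -54.23, 68.59, 10.66, 8.7], [0, 0, 1.0165, -54.23, 68.59, 10.66, 8.7], [0, 0, 1.0165, -54.23, 68.59, 10.66, 8.7], [0, 0, 1.0165, -54.23, 68.59, 10.66, 8.7], [0, 0, 1.0165, -54.23, 68.59, 10.66, 8.7], [0, 0, 1.0165, -54.23, 68.59, 10.66, 8.7], [0, 0, 1.0165, -54.23, 68.59, 10.66, 8.7]],
  ],
)

```text
clock: 1.77
tool_pos: [0.3532, -0.3167, 0.1896]
orientation: [180.0, 0.0, 151.1]
force: [1.5, 1.0, -0.8]
opening: 0.0869
gripper_force: 0.0
```

```bash
python3 d.py .4895 .2335 .12 146.1
```

```text
t 1.77 rotvec [0.0002 0.0008 0.088 ] shift cm [14.63 54.77  6.95] j [ -18.     3.1  -26.9    0.   -59.9 -100.8]
```

Joint 6 would end near its limit with this yaw, so I'll use the half-turn equivalent (yaw -34).

Call:
play_rows(
  commands=[
    [[0, 0, -1.5, 14.63, 54.77, 6.95, 8.7], [0, 0, -1.5, 14.63, 54.77, 6.95, 8.7], [0, 0, -1.5, 14.63, 54.77, 6.95, 8.7], [0, 0, -1.5, 14.63, 54.77, 6.95, 8.7], [0, 0, -1.5, 14.63, 54.77, 6.95, 8.7], [0, 0, -1.5, 14.63, 54.77, 6.95, 8.7], [0, 0, -1.5, 14.63, 54.77, 6.95, 8.7], [0, 0, -1.5, 14.63, 54.77, 6.95, 8.7]],
  ],
)

```text
clock: 2.43
tool_pos: [0.431, 0.0054, 0.1493]
orientation: [-180.0, 0.1, -150.9]
force: [0.9, -1.3, -0.6]
opening: 0.0871
gripper_force: 0.0
```

```bash
python3 d.py .4895 .2335 .12 -33.9
```

```text
t 2.43 rotvec [-1.8000e-03  8.0000e-04 -2.0415e+00] shift cm [-16.21  17.07   2.96] j [ 27.2   1.  -35.1   0.  -53.8 -88. ]
```

Call:
play_rows(
  commands=[
    [[0, 0, -2.04, -16.21, 17.07, 2.96, 8.7], [0, 0, -2.04, -16.21, 17.07, 2.96, 8.7], [0, 0, -2.04, -16.21, 17.07, 2.96, 8.7], [0, 0, -2.04, -16.21, 17.07, 2.96, 8.7], [0, 0, -2.04, -16.21, 17.07, 2.96, 8.7], [0, 0, -2.04, -16.21, 17.07, 2.96, 8.7], [0, 0, -2.04, -16.21, 17.07, 2.96, 8.7], [0, 0, -2.04, -16.21, 17.07, 2.96, 8.7]],
  ],
)

```text
clock: 3.1
tool_pos: [0.491, 0.2327, 0.1186]
orientation: [180.0, -0.0, -93.5]
force: [-0.7, -0.2, 0.4]
opening: 0.087
gripper_force: 0.0
```

```bash
python3 d.py .4895 .2335 .12 -33.9
```

```text
t 3.1 rotvec [ 9.0000e-04 -4.0000e-04 -1.0396e+00] shift cm [-0.07  0.16 -0.14] j [ 46.   13.9 -24.3   0.  -51.9 -49.5]
```

Call:
play_rows(
  commands=[
    [[0, 0, -1.04, -0.07, 0.16, 0, 8.7], [0, 0, -1.04, -0.07, 0.16, 0, 8.7], [0, 0, -1.04, -0.07, 0.16, 0, 8.7], [0, 0, -1.04, -0.07, 0.16, 0, 8.7], [0, 0, -1.04, -0.07, 0.16, 0, 8.7], [0, 0, -1.04, -0.07, 0.16, 0, 8.7], [0, 0, -1.04, -0.07, 0.16, 0, 8.7], [0, 0, -1.04, -0.07, 0.16, 2, 8.7]],
  ],
)

```text
clock: 3.77
tool_pos: [0.4916, 0.2334, 0.1026]
orientation: [-179.6, -0.1, -36.2]
force: [0.4, 0.6, 0.9]
opening: 0.0872
gripper_force: 0.0
```

```bash
python3 d.py .4895 .2335 .0165 -33.9
```

```text
t 3.77 rotvec [-0.0064 -0.0021 -0.041 ] shift cm [-0.19  0.17  8.61] j [ 46.1  14.7 -25.6   0.1 -49.3   7.6]
```

Call:
play_rows(
  commands=[
    [[0, 0, -0.02, 0, 0, 3, 8.7], [0, 0, -0.02, 0, 0, 5, 8.7], [0, 0, -0.02, 0, 0, 5, 8.7], [0, 0, -0.02, 0, 0, 5, 8.7]],
  ],
)

```text
clock: 4.1
tool_pos: [0.489, 0.2312, 0.0489]
orientation: [179.9, 0.0, -35.5]
force: [0.2, 0.6, 2.1]
opening: 0.0869
gripper_force: 0.0
```

```bash
python3 d.py .4895 .2335 .0165 -33.9
python3 - <<'E'
from plant import ctrl
import cv2,pickle,numpy as np
s=ctrl.snapshot("side");pickle.dump(s,open("side1.pkl","wb"));t=ctrl.snapshot("top")
f=lambda i:cv2.resize(i[:,:,::-1],None,fx=4,fy=4,interpolation=cv2.INTER_CUBIC)
a=f(s["color"][120:230,220:320]);b=f(t["color"][150:260,205:305]);cv2.imwrite("pics/g.png",np.hstack([a,b]))
E
```

```text
t 4.1 rotvec [ 0.0023  0.0002 -0.0281] shift cm [-0.09 -0.22  3.24] j [ 46.1  18.7 -28.7   0.  -42.7   8.4]
```

View pics/g.png

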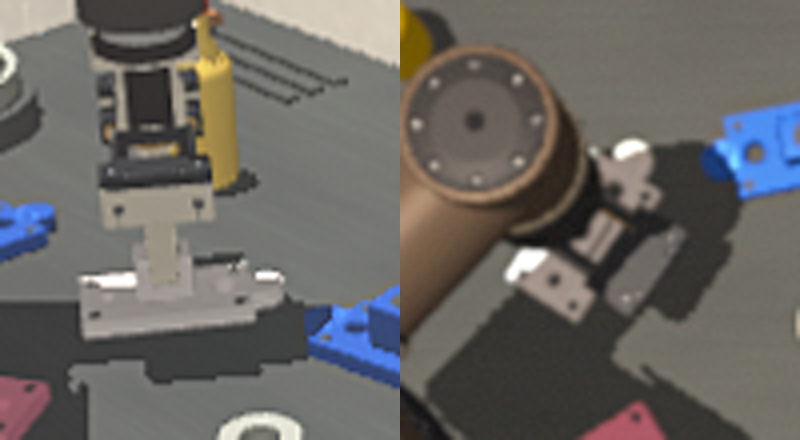

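The fingers straddle the white cover's boss and are centred on it: side view (165, 260) in the crop, top view about (605, 235). Next I'll go down and close.

Call:
play_rows(
  commands=[
    [[0, 0, -0.028, -0.09, -0.22, 2.0, 8.7], [0, 0, -0.028, -0.09, -0.22, 3.2, 8.7], [0, 0, -0.028, -0.09, -0.22, 3.2, 8.7], [0, 0, -0.028, -0.09, -0.22, 3.2, 2], [0, 0, -0.028, -0.09, -0.22, 3.2, 2], [0, 0, -0.028, -0.09, -0.22, 3.2, 2], [0, 0, -0.028, -0.09, -0.22, 3.2, 2], [0, 0, -0.028, -0.09, -0.22, 3.2, 2]],
  ],
)

```text
clock: 4.87
tool_pos: [0.4902, 0.2343, 0.0181]
orientation: [-179.9, -0.0, -33.9]
force: [0.1, -0.3, 0.2]
opening: 0.0591
gripper_force: 0.0
```

Call:
play_rows(
  commands=[
    [[0, 0, 0, 0, 0, 0, 2], [0, 0, 0, 0, 0, 0, 2], [0, 0, 0, 0, 0, 0, 2], [0, 0, 0, 0, 0, 0, 2], [0, 0, 0, 0, 0, 0, 2]],
  ],
)

```text
clock: 5.28
tool_pos: [0.4891, 0.233, 0.0172]
orientation: [179.9, 0.0, -33.9]
force: [-3.5, -3.6, 5.0]
opening: 0.0359
gripper_force: 30.0
```

Call:
play_rows(
  commands=[
    [[0, 0, 0, 0, 0, -3, 2], [0, 0, 0, 0, 0, -7, 2], [0, 0, 0, 0, 0, -11, 2], [0, 0, 0, 0, 0, -12.5, 2], [0, 0, 0, 0, 0, -12.5, 2], [0, 0, 0, 0, 0, -12.5, 2]],
  ],
)

```text
clock: 5.78
tool_pos: [0.49, 0.2346, 0.1428]
orientation: [-179.9, 0.0, -33.9]
force: [-0.5, -0.5, -4.0]
opening: 0.0356
gripper_force: 30.0
```

```bash
python3 d.py .5695 -.1945 .14 17.3
```

```text
t 5.78 rotvec [-0.0024 -0.001  -0.8939] shift cm [30.54 31.17  0.19] j [ 46.2  12.3 -22.7  -0.  -54.9   9.9]
```

Call:
play_rows(
  commands=[
    [[0, 0, -0.12, 3, 3.06, 0, 2], [0, 0, -0.24, 5.5, 5.6, 0, 2], [0, 0, -0.36, 8, 8.2, 0, 2], [0, 0, -0.48, 10.5, 10.7, 0, 2], [0, 0, -0.6, 13, 13.3, 0, 2], [0, 0, -0.72, 15.5, 15.8, 0, 2], [0, 0, -0.84, 18, 18.4, 0, 2], [0, 0, -0.894, 20.5, 20.9, 0, 2]],
  ],
)

```text
clock: 6.45
tool_pos: [0.5423, -0.0553, 0.14]
orientation: [-179.9, 0.2, 17.7]
force: [0.9, -0.3, -3.6]
opening: 0.036
gripper_force: 30.0
```

```bash
python3 d.py .5695 -.1945 .14 17.3
```

```text
t 6.45 rotvec [-0.0009  0.0031  0.0066] shift cm [-1.63 14.09 -0.  ] j [ 14.8  12.8 -22.5  -0.1 -55.   93. ]
```

Call:
play_rows(
  commands=[
    [[0, 0, 0, -0.5, 4, 0, 2], [0, 0, 0, -0.9, 8, 0, 2], [0, 0, 0, -1.3, 11.5, 0, 2], [0, 0, 0, -1.63, 14.1, 0, 2], [0, 0, 0, -1.63, 14.1, 0, 2], [0, 0, 0, -1.63, 14.1, 0, 2], [0, 0, 0, -1.63, 14.1, 0, 2]],
  ],
)

```text
clock: 7.03
tool_pos: [0.5687, -0.1931, 0.1401]
orientation: [-179.9, 0.2, 17.3]
force: [-0.4, -0.1, -2.8]
opening: 0.0357
gripper_force: 30.0
```

```bash
python3 d.py .5695 -.1945 .14 17.3;python3 - <<'E'
from plant import ctrl
import cv2,pickle,numpy as np
s=ctrl.snapshot("side");pickle.dump(s,open("side2.pkl","wb"));t=ctrl.snapshot("top");pickle.dump(t,open("top2.pkl","wb"))
o=ctrl.get_obs();pickle.dump(o,open("o2.pkl","wb"));print(o["tool_pos"],o["orientation"])
f=lambda i:cv2.resize(i[:,:,::-1],None,fx=4,fy=4,interpolation=cv2.INTER_CUBIC)
a=f(s["color"][140:280,335:435]);b=f(t["color"][120:260,325:425]);cv2.imwrite("pics/h.png",np.hstack([a,b]))
E
```

```text
t 7.03 rotvec [-0.0016  0.003  -0.0008] shift cm [0.04 0.16 0.01] j [ -0.2  17.7 -15.5  -0.  -57.  107.4]
[ 0.56932254 -0.19234729  0.14130608] [-1.79952783e+02  8.07261673e-02  1.73617919e+01]
```

View pics/h.png

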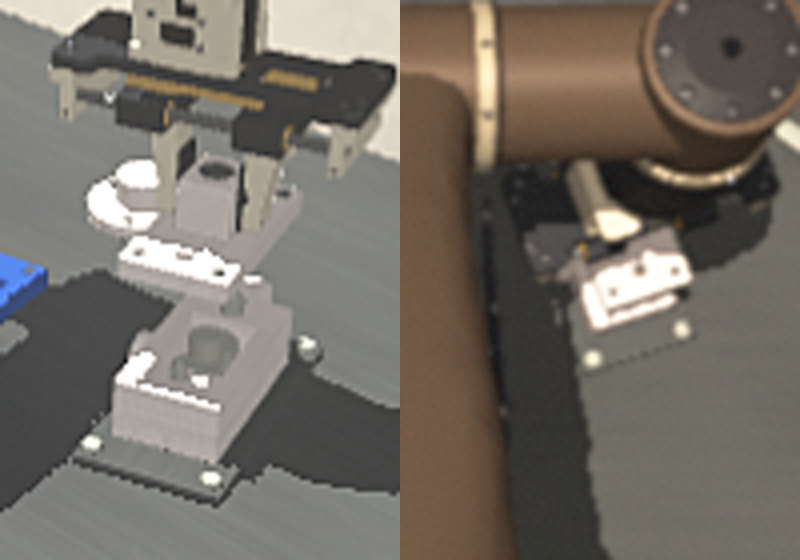

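```bash
cat > ov.py <<'E'
from h import *
s=pickle.load(open("side2.pkl","rb"));t=pickle.load(open("top2.pkl","rb"));o=pickle.load(open("o2.pkl","rb"))
x,y,z=o["tool_pos"];yaw=o["orientation"][2]
def draw(s,w,F,c,b):
    X,Y,W,H=w;i=cv2.resize(s["color"][Y:Y+H,X:X+W][:,:,::-1].copy(),None,fx=F,fy=F,interpolation=cv2.INTER_CUBIC)
    i=cv2.convertScaleAbs(i,alpha=.8)
    for zs,q,zz,col in(((0,.014),c,z-.0172,(0,0,255)),((.05,),b,0,(0,200,0))):
        for h in zs:
            e=ear(h,h)[:15]; o=np.r_[[[-.065,-.035,h],[.065,-.035,h],[.065,-.016,h]],e,[[.065,.016,h],[.065,.035,h],[-.065,.035,h]]]
            p=proj(s,place([o],*q,zz)[0]);cv2.polylines(i,[np.round((p-[X,Y]+.5)*F*16).astype(np.int32)],True,col,1,shift=4)
    for sx in(45,-45):
        p=proj(s,place([np.array([[sx/1e3,0,.064]])],*b)[0]); cv2.circle(i,tuple(int(v) for v in (p[0]-[X,Y]+.5)*F),2,(0,200,0),-1)
    return i
A=draw(s,(355,172,60,88),6.8,(x,y+.0035,yaw),(.5697,-.1917,17.3))
B=draw(t,(366,176,34,52),11.5,(x,y-.0027,yaw),(.5698,-.1969,17.3))
h=min(A.shape[0],B.shape[0]);cv2.imwrite("pics/ov.png",np.hstack([A[:h],B[:h]]));print(A.shape,B.shape)
E
python3 ov.py
```

```text
(598, 408, 3) (598, 391, 3)
```

View pics/ov.png

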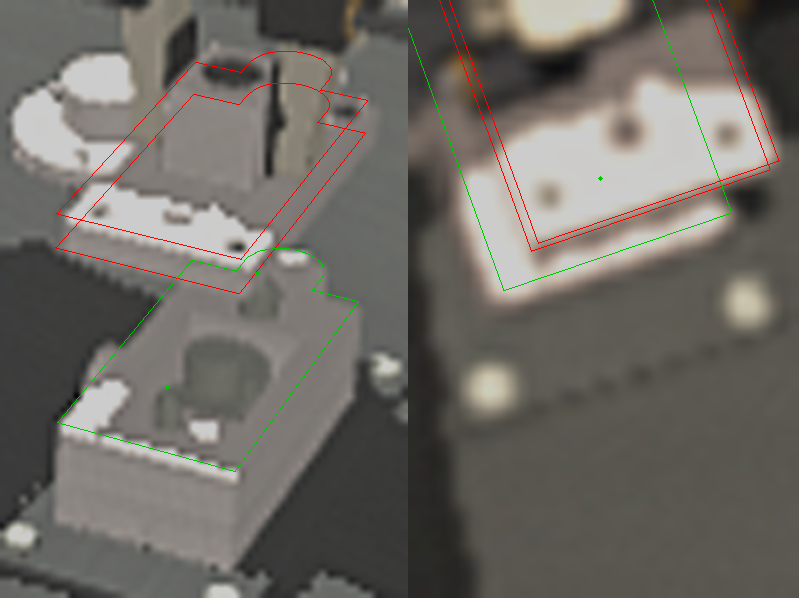

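```bash
cat > ov2.py <<'E'
from h import *
s=pickle.load(open("side2.pkl","rb"));t=pickle.load(open("top2.pkl","rb"));o=pickle.load(open("o2.pkl","rb"))
x,y,z=o["tool_pos"];yaw=o["orientation"][2]
def draw(s,w,F,c,tag):
    X,Y,W,H=w;i=cv2.resize(s["color"][Y:Y+H,X:X+W][:,:,::-1].copy(),None,fx=F,fy=F,interpolation=cv2.INTER_LINEAR)
    i=(np.clip(i/255.,0,1)**.8*255).astype(np.uint8)
    P=np.r_[COVER[0],[[-.045,0,.014],[-.022,-.018,.05],[-.022,.018,.05]]]
    for p in proj(s,place([P],*c,z-.0172)[0]): cv2.circle(i,tuple(int(v) for v in (p-[X,Y]+.5)*F),2,(0,0,255),-1)
    return i
A=draw(s,(360,174,55,46),10,(x,y+.0035,yaw),0)
B=draw(t,(366,184,34,32),7.3,(x,y-.0027,yaw),0)
im=np.zeros((A.shape[0],A.shape[1]+B.shape[1],3),np.uint8);im[:,:A.shape[1]]=A;im[:B.shape[0],A.shape[1]:]=B
cv2.imwrite("pics/ov2.png",im);print(im.shape)
E
python3 ov2.py
```

```text
(460, 798, 3)
```

View pics/ov2.png

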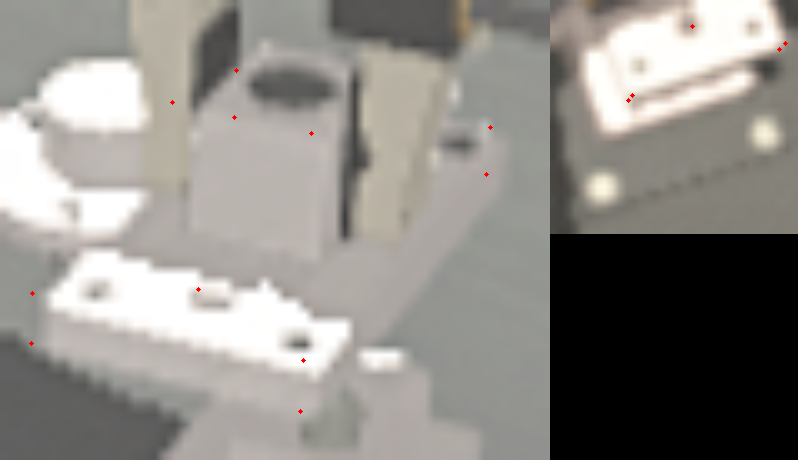

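The side view shows the cover sitting about (+1.5, +1.3) px from the prediction at every corner, with no yaw error. I'll check the body the same way.

```bash
cat > ov3.py <<'E'
from h import *
s=pickle.load(open("side2.pkl","rb"))
X,Y,W,H=360,206,52,54;F=11;i=cv2.resize(s["color"][Y:Y+H,X:X+W][:,:,::-1].copy(),None,fx=F,fy=F,interpolation=cv2.INTER_LINEAR)
P=np.r_[BODY[0],[[-.045,0,.05],[-.045,0,.064],[.045,0,.064],[.045,0,.05],[0,0,.057]]]
b=(.5697,-.1917,17.3);p=proj(s,place([P],*b)[0])
for q in (p-[X,Y]+.5)*F: cv2.circle(i,tuple(int(v) for v in q),2,(0,0,255),-1)
print(((p-[X,Y]+.5)*F).round())
cv2.imwrite("pics/ov3.png",i)
J=lambda s,z:np.array([(proj(s,[[.5697+.001*(k==0),-.1917+.001*(k==1),z]])-proj(s,[[.5697,-.1917,z]]))[0] for k in(0,1)]).T
print(J(s,.057),J(s,.137),np.linalg.inv(J(s,.137))@[1.5,1.3])
E
python3 ov3.py
```

```text
[[315. 541.]
 [325. 388.]
 [ 33. 459.]
 [ 37. 309.]
 [512. 259.]
 [524. 113.]
 [247. 190.]
 [255.  46.]
 [214. 304.]
 [216. 252.]
 [361.  68.]
 [358. 118.]
 [289. 183.]]
[[ 0.24712977 -0.30229996]
 [-0.1503053  -0.14510956]] [[ 0.25436073 -0.31333546]
 [-0.14152092 -0.13604183]] [-2.57480068 -6.87738373]
```

View pics/ov3.png

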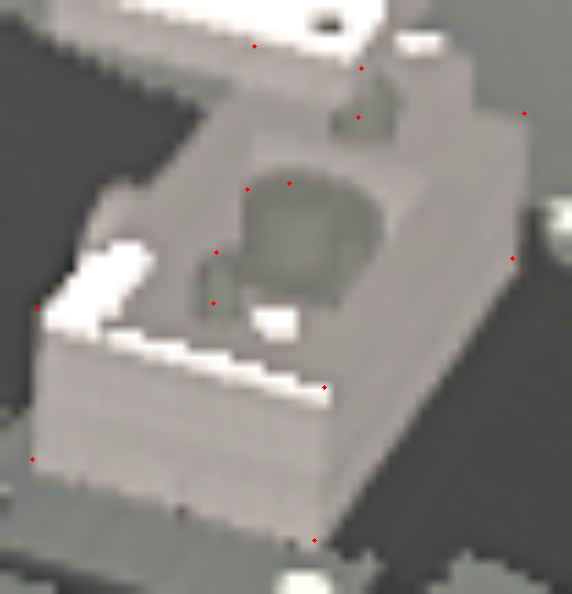

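Call:
play_rows(
  commands=[
    [[0, 0, 0, 0, 0, 2.5, 2], [0, 0, 0, 0, 0, 5, 2], [0, 0, 0, 0, 0, 5.3, 2], [0, 0, 0, 0, 0, 5.3, 2], [0, 0, 0, 0, 0, 5.3, 2], [0, 0, 0, 0, 0, 5.3, 2], [0, 0, 0, 0, 0, 5.3, 2], [0, 0, 0, 0, 0, 5.3, 2]],
  ],
)

```text
clock: 7.8
tool_pos: [0.5705, -0.1933, 0.0906]
orientation: [180.0, -0.1, 17.3]
force: [0.5, 0.1, -2.5]
opening: 0.0355
gripper_force: 30.0
```

```bash
python3 d.py .569 -.1935 .087 17.3;cat >ov4.py <<'E'
from h import *
from plant import ctrl
s=ctrl.snapshot("side");pickle.dump(s,open("side3.pkl","wb"))
o=ctrl.get_obs();print(o["tool_pos"],o["orientation"],o["force"])
x,y,z=o["tool_pos"];yaw=o["orientation"][2]
X,Y,W,H=360,190,54,72;F=8.2;i=cv2.resize(s["color"][Y:Y+H,X:X+W][:,:,::-1].copy(),None,fx=F,fy=F,interpolation=cv2.INTER_LINEAR)
for n,P,c in(("c",COVER[0],(x,y,yaw,z-.0172)),("b",BODY[0],(.569,-.1935,17.3,0))):
    p=(proj(s,place([P],*c)[0])-[X,Y]+.5)*F
    print(n,p.round().tolist())
    for q in p: cv2.circle(i,tuple(int(v) for v in q),1,(0,0,255) if n=="c" else (0,255,0),-1)
cv2.imwrite("pics/ov4.png",i)
E
python3 ov4.py
```

```text
t 7.8 rotvec [ 0.0007 -0.0018  0.0005] shift cm [-0.15 -0.02  0.35] j [-1.000e-01  2.060e+01 -1.870e+01  0.000e+00 -5.060e+01  1.075e+02]
[ 0.57033061 -0.1933161   0.0903653 ] [ 1.79966166e+02 -8.85980719e-02  1.73204005e+01] [ 0.10024487 -0.82637004 -2.44150171]
c [[252.0, 357.0], [254.0, 317.0], [35.0, 299.0], [36.0, 260.0], [401.0, 155.0], [404.0, 117.0], [198.0, 106.0], [200.0, 69.0]]
b [[238.0, 538.0], [245.0, 424.0], [27.0, 477.0], [31.0, 365.0], [385.0, 327.0], [394.0, 218.0], [187.0, 275.0], [193.0, 168.0]]
```

View pics/ov4.png

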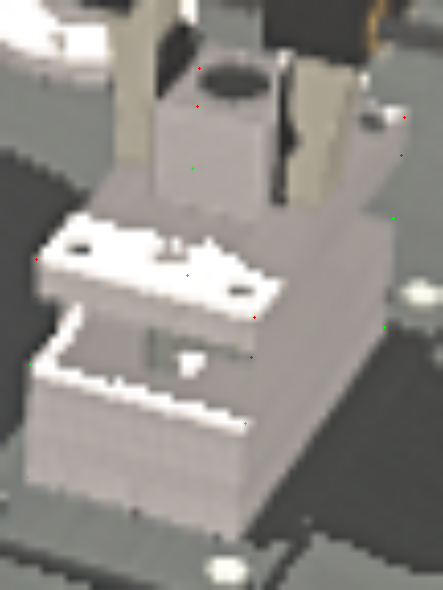

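Call:
play_rows(
  commands=[
    [[0, 0, 0, -0.18, 0, 0, 2], [0, 0, 0, -0.18, 0, 0.3, 2], [0, 0, 0, -0.18, 0, 0.6, 2], [0, 0, 0, -0.18, 0, 0.9, 2], [0, 0, 0, -0.18, 0, 1.2, 2], [0, 0, 0, -0.18, 0, 1.3, 2], [0, 0, 0, -0.18, 0, 1.3, 2], [0, 0, 0, -0.18, 0, 1.3, 2]],
  ],
)

```text
clock: 8.52
tool_pos: [0.5671, -0.1942, 0.0757]
orientation: [-180.0, 0.1, 17.3]
force: [-3.2, -3.4, -2.8]
opening: 0.0358
gripper_force: 30.0
```

Call:
play_rows(
  commands=[
    [[0, 0, 0, 0, 0, 0.2, 2], [0, 0, 0, 0, 0, 0.2, 2], [0, 0, 0, 0, 0, 0.2, 2], [0, 0, 0, 0, 0, 0.2, 2], [0, 0, 0, 0, 0, 0.2, 2]],
  ],
)

```text
clock: 8.93
tool_pos: [0.567, -0.1943, 0.0741]
orientation: [-180.0, 0.1, 17.3]
force: [-4.3, -3.1, 0.0]
opening: 0.0358
gripper_force: 30.0
```

Call:
play_rows(
  commands=[
    [[0, 0, 0, -0.06, 0.03, 0.1, 2], [0, 0, 0, -0.06, 0.03, 0.2, 2], [0, 0, 0, -0.06, 0.03, 0.35, 2], [0, 0, 0, -0.06, 0.03, 0.5, 2], [0, 0, 0, -0.06, 0.03, 0.5, 2], [0, 0, 0, -0.06, 0.03, 0.5, 2], [0, 0, 0, -0.06, 0.03, 0.5, 2]],
  ],
)

```text
clock: 9.52
tool_pos: [0.5671, -0.1944, 0.0704]
orientation: [180.0, 0.0, 17.3]
force: [-6.5, 0.6, 9.7]
opening: 0.036
gripper_force: 30.0
```

Call:
play_rows(
  commands=[
    [[0, 0, 0, 0, 0, 0.15, 2], [0, 0, 0, 0, 0, 0.3, 2], [0, 0, 0, 0, 0, 0.45, 2], [0, 0, 0, 0, 0, 0.6, 2], [0, 0, 0, 0, 0, 0.6, 2], [0, 0, 0, 0, 0, 0.6, 2], [0, 0, 0, 0, 0, 0.6, 2]],
  ],
)

```text
clock: 10.1
tool_pos: [0.567, -0.1944, 0.0671]
orientation: [180.0, -0.0, 17.4]
force: [-16.1, 4.8, 31.3]
opening: 0.0358
gripper_force: 30.0
```

Call:
play_rows(
  commands=[
    [[0, 0, 0, -0.05, 0, 0, 2], [0, 0, 0, -0.05, 0, 0, 2], [0, 0, 0, -0.05, 0, 0, 2], [0, 0, 0, -0.05, 0, 0, 2], [0, 0, 0, -0.05, 0, 0, 2]],
  ],
)

```text
clock: 10.52
tool_pos: [0.567, -0.1944, 0.0671]
orientation: [179.9, -0.1, 17.4]
force: [-14.8, 5.3, 30.5]
opening: 0.0355
gripper_force: 30.0
```

Run:
```python
from h import *
from plant import ctrl
s=ctrl.snapshot("side");o=ctrl.get_obs();print(o["tool_pos"],o["orientation"],o["force"],o["moment"],o["clock"])
cv2.imwrite("pics/fin.png",cv2.resize(s["color"][190:262,350:424][:,:,::-1],None,fx=8,fy=8,interpolation=cv2.INTER_LINEAR))
```

```text
[ 0.5670333  -0.1943655   0.06709018] [ 1.79948218e+02 -5.47644014e-02  1.73720181e+01] [-15.01272056   6.20951687  30.84558212] [ 2.17714914  5.53479096 -0.0737933 ] 10.5667
```

View pics/fin.png

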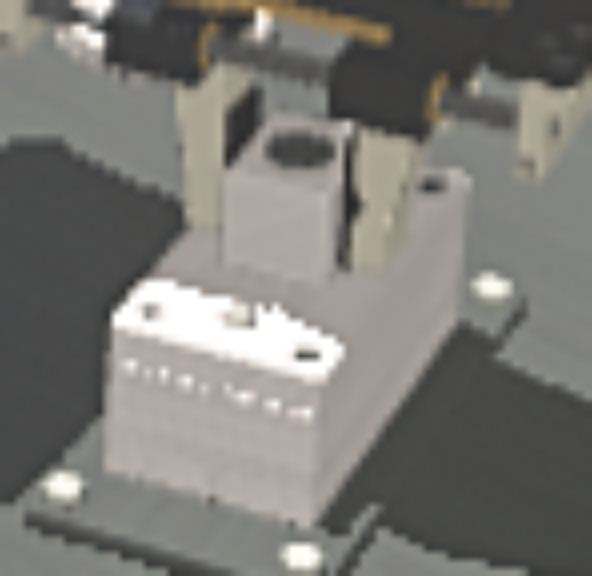

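The cover sits flush on the body, with its near edge lying along the body's rim (crop 120–310, 370–410). The small dowel's tip shows in its hole at (240, 315). The TCP is at 67.1 mm, where a closed joint should put it (67.2 mm), and the tool reads about 31 N. I'll hand it in.

```bash
python3 -c "
from plant import ctrl
print(ctrl.close_job())"
```

```text
the job is handed in; nothing more can be done
None
```

I fitted the bare aluminium cover over both dowels, pressed it shut with about 31 N and handed the job in with the gripper still holding it down; `close_job` returned no verdict, so the result isn't confirmed.

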